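Feed a block through the flap of a parts chute

ROBOT

A 7-joint arm with a two-finger parallel gripper is mounted at the origin on a cart in front of the work surface, level with it; the furniture and walls round the work are solid. World frame = base frame: x ahead of the robot, y to its left, z up, the work surface at z = 0. Lengths are in mm, angles in rad, forces in N, time in s.
With the tool pointing down it reaches from about 400 to 875 mm from the base axis. Payload 4.4 kg.
Tool frame: the origin (TCP) lies midway between the tips of the shut fingers; the grasp point (between the pads) lies 19 mm behind it (env.grasp_offset is the distance from the TCP to the grasp point, in mm); z points along the fingers, y is the direction in which the jaws open and shut (so a half turn about z gives the same grasp; the last joint's range is limited). The gripper opens to 85 mm and grips with 20 to 120 N. Pads are 22 mm wide; open, the fingers measure 114 mm over their backs; the gripper's body (76 mm by 85 mm) begins 54 mm behind the grasp point. The pads swing forward as they close: fully open they stand 13 mm farther back than shut.
Start: joints at [-1.276, 0.628, 0.038, 1.517, -0.027, 0.996, -0.02], TCP at [229.442, 608.173, 231.313] pointing down, gripper open.
Joint ranges: [-3.06, 3.06], [-0.37, 2.12], [-1.25, 1.32], [0.18, 2.47], [-1.1, 4.24], [0.23, 1.98], [-2.94, 2.94]. Speed limits (rad/s): [2.57, 2.57, 3.14, 3.14, 3.14, 3.14, 3.14].

INTERFACE

Orientations are given as a rotation vector (axis times angle).
In Python, from cell import env, get_image, order gives the robot as it stands. The module is installed in compiled form; this text tells all that it offers.
- The arm moves only by the tool drive_tool, never from a script. Its argument "increments" is a list of rows, each a list of 7 numbers: the turn, a rotation vector about the world's x, y, z in rad, then the shift along the world's x, y, z in mm, then the gripper's target within -1 to 1 (shut at 1, half-way at 0, fully open at -1). A call has exactly 5 rows; each row is the pose to reach, as a shift and turn from the pose commanded when the call began; what a row does not reach only later rows make up. A row lasts 1/10 s, in which the tool goes at most 50 mm and 8.59 degrees, less where a joint would pass 70% of its speed; a pose out of reach is approached as far as the arm can. A call with a gripper value outside its range is refused whole. The fingers move at their own pace and stop on an object; "newtons" is the grip in N (left out, the last holds). Time passes only in rows, so rows that repeat a pose let the fingers close, or fill a call up. It gives the time, the measured TCP pose, the force and the opening at its end, in the units of the state.
- env.observe(): the state, without advancing time (a new reading comes with each control period).
- get_image(name): name is "scene" or "top"; returns a dict with "frame" (480x640x3 uint8, red, green, blue), "fx", "fy", "cx", "cy" (pixels), "eye" and "attitude" of the camera in the world. Camera axes: x right, y up, looking along -z (the intrinsics and any distortion apply to the point x, -y, -z); pixel columns grow to the right and rows downward; lengths in mm; the calibration is good to about 2 mm. A picture is of the moment at which its call begins. There is no depth.
- order.finish_job(): hands the job in, once; it reports no verdict.
The state is a dict: "time": time; "joints": joint angles; "qd": joint speeds; "tau": joint torques, N m; "eef_pos": TCP position; "orientation": TCP orientation; "contact_force": force on the tool from outside, world axes, zero at the start; "wrist_torque": the same for the moment, N m; "gripper_width": opening from 0.0 (shut) to 1.0 (fully open).
Only numpy, scipy, OpenCV 4.12 (cv2) and the standard library are available. Lean on these libraries where they do the work, as an engineer would, in place of code of your own. Each camera call takes 0.05 s, during which the arm holds its last target.

TASK

Push the flat clear-plastic block along the plywood feed board of the chute with the fingertips, between the guide rails and through the hanging gravity flap, until it slides down into the cardboard tray behind; then draw back so that the flap swings shut. Only push the block, never lift or carry it, and leave the other things on the board and the bench where they stand.

Things in the scene. Friction and masses are not known exactly. Their poses are not given: they have to be found in the camera images.
- chute: Feed chute, fixed in a run: plywood feed board on four legs, with a flap at its far end and a cardboard tray behind. Origin on the bench under the middle of the flap; x points level the way the block is fed (through the flap), y left, z up. Board top 100 mm up, from x = -220 to +8 mm, y = +-110 mm, no kerb. A block pushed until its middle is well past x = 8 mm tips over the end and slides down by itself.
- lane_mouth (a point): On the board's top (100 mm up), on the lane's centre line where the straight part of the lane begins, 30 mm before the flap (chute x = -30 mm); axes as the chute's. Two steel guide rails 18 mm high leave a lane 74 mm wide (y = +-37 mm) from here to the flap; towards the robot they flare at 15 degrees out to y = +-52 mm at chute x = -86 mm.
- hinge (a point): Middle of the flap's hinge rod: along y at chute x = 0, 144 mm above the bench (44 mm above the board), 10 mm thick with the flap's knuckles. Posts 12 x 16 mm at y = +-39 to +-55 mm carry it, up to 152 mm above the bench. Upright fingers in the lane must stop before this rod (foremost face about 6 mm short of chute x = 0); that is far enough for the block to go over.
- tray (a point): Centre of the cardboard tray's inner floor, 4 mm above the bench, 75 mm beyond the flap. Inside 132 mm long (chute x = 9 to 141 mm) and 172 mm wide, rim 85 mm above the bench. A steel slide falls at 55 degrees from the board's end into it.
- flap (a joint): The gravity flap: an aluminium sheet 72 mm wide, 41 mm high, 20 g, hinged along its top edge. rad: 0 = hanging shut, grows to 1.45 as its lower edge swings away from the robot and up; it does not open towards the robot. It swings freely and falls shut by its own weight. A block pushed against it swings it open.
- flap_edge (a point): Middle of the lower edge of the flap, about 3 mm above the feed board when shut.
- block_center (a point): Centre of the block to be fed: a flat clear-plastic block with a white top face, 75 x 55 x 14 mm, about 70 g, lying flat on the feed board. Its y axis lies along the 75 mm length, x along the 55 mm width, z up. It starts with its length roughly along the chute's x axis, to one side of or in line with the lane.
- board_carton: Small white carton 34 x 34 x 30 mm, loose on the feed board beside the left guide rail; origin at the centre of its underside. To be left alone.
- board_jar: Little jar with a screw cap, 24 mm across, 30 mm high, loose on the feed board beside the right guide rail; origin at the centre of its underside. To be left alone.
- bench_jar: Jar with a screw cap, 38 mm across, 34 mm high, loose on the bench to the right; origin at the centre of its underside. To be left alone.
- bench_cards: Stack of cream cards, 78 x 102 x 10 mm, lying loose as one piece on the bench to the left; origin at the centre of its underside. To be left alone.
- block: The same block as block_center; origin at the centre of its underside, axes as there.
Things that resemble listed ones, but are neither listed nor needed, are in the scene too. Leave any green or yellow look-alike of the block alone.

How it is judged (in metres and radians):
On the way, in this order (a step that is already met when the one before it is completed fails the run):
1. the block is under the open flap, on the board between the posts (value of joint flap above 0.4 rad and x of block_center in the frame of chute between -0.03 and 0.025 m and y of block_center in the frame of chute between -0.035 and 0.035 m and z of block_center in the frame of chute above 0.085 m), for 0.04 s.
2. the block has gone down into the tray (x of block_center in the frame of chute between 0.009 and 0.141 m and y of block_center in the frame of chute between -0.086 and 0.086 m and z of block_center in the frame of chute below 0.075 m), for 0.1 s.
At the end, for the whole second after the job is handed in: The block rests inside the cardboard tray (centre less than 75 mm above the bench), the flap hangs shut (within 0.08 rad), and the carton, both jars and the stack of cards are within 15 mm of where they stood (all of step 2 and linear speed of block below 0.02 m/s and value of joint flap below 0.08 rad and distance of each of board_carton, board_jar, bench_jar, bench_cards from where it was at the start of the episode below 0.015 m); the robot touches nothing.
It fails at once if the block is lifted (its centre more than 12 mm above its height when lying on the board) (z of block_center in the frame of chute above 0.119 m).
It fails at once if a bystander is moved by more than 15 mm (distance of any of board_carton, board_jar, bench_jar, bench_cards from where it was at the start of the episode above 0.015 m).
It also fails if it takes over 56 s, if anything falls off the work surface, if the arm or the gripper's body presses on something with over 40 N, if the wrist force passes 120 N, or if a joint passes its speed limit or range.

## Working session

There is one attempt and no reset: what is moved stays moved. The work goes in short steps, Python scripts to look and compute and a tool call to move; the robot and the scene stay as the last step left them, time stands still between calls to the robot, and variables do not carry over. Pictures are saved under pics/ and viewed, and the job is handed in when it is done.

Besides the shell and the picture viewer there is one more tool, called after ">>>" as name([rows], argument=value, ...), one row to a line, values as JSON. drive_tool: Moves the arm, as the interface text tells. Its arguments: {"type":"object","properties":{"increments":{"type":"array","items":{"type":"array","items":{"type":"number"}}},"newtons":{"type":"number"}},"required":["increments"]}

```bash
mkdir -p pics; cat > h.py <<'E'
import numpy as np, cv2, pickle
from cell import env,get_image,order
def snap(name,tag):
    d=get_image(name); cv2.imwrite(f'pics/{tag}.png',d['frame'][:,:,::-1]); pickle.dump(d,open(f'pics/{tag}.pkl','wb')); return d
E
python3 - <<'E'
from h import *
print(env.observe())
for n in('scene','top'):
    d=snap(n,n+'0'); print({k:v for k,v in d.items() if k!='frame'})
E
```

```text
{'time': 0.0, 'joints': array([-1.27579872,  0.62937254,  0.03842605,  1.51836372, -0.02697828,
        0.99629904, -0.01998901]), 'qd': array([ 1.81152628e-03, -4.04056834e-04, -4.47637999e-04,  2.29130056e-06,
       -3.09626803e-04, -8.61523224e-05,  9.54714339e-04]), 'tau': array([ 1.20509165e-03, -5.63399649e+01,  1.22650959e+00, -1.93439752e+01,
        1.09279412e-02,  1.09306540e-02, -1.35363473e-05]), 'eef_pos': array([229.21261887, 607.57553122, 230.37306203]), 'orientation': array([-5.63559383e-01, -3.09031502e+00,  2.98395773e-03]), 'contact_force': array([ 0.02171376,  0.90988975, -0.18605053]), 'wrist_torque': array([ 0.01948221, -0.03884265, -0.00518799]), 'gripper_width': 0.9991461506849096}
{'fx': 542.4384716150684, 'fy': 542.4384716150684, 'cx': 314.5872574872003, 'cy': 243.07284028892545, 'eye': array([ -25.95974017, -574.89998351,  968.10632326]), 'attitude': array([ 0.74467719, -0.29972298, -0.68283377])}
{'fx': 446.9202667676849, 'fy': 446.9202667676849, 'cx': 319.09859207243994, 'cy': 238.94585878185063, 'eye': array([ 371.59644021,   41.49307323, 1111.82460358]), 'attitude': array([ 0.13791039, -0.16866892, -1.56654098])}
```

View pics/scene0.png

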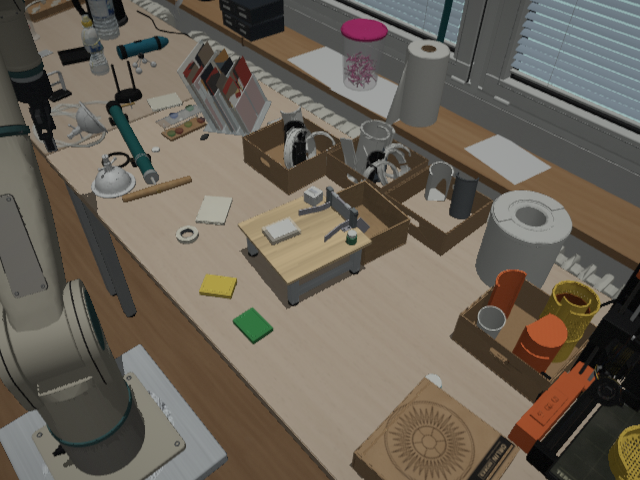

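View pics/top0.png

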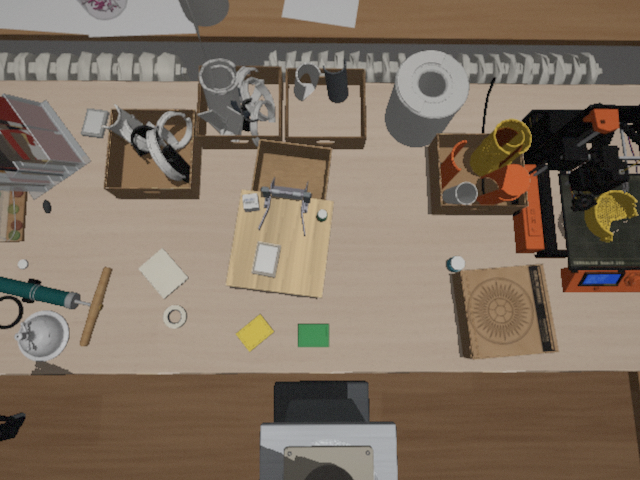

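The top image shows the board around (280,245), with a white flat block on it at (266,260). The carton is at (251,202), the board jar at (322,215), the cream cards at (163,273), and the bench jar probably at (455,264). The look-alikes are yellow (255,332), green (313,335) and a white pad at (96,122). Only (266,260) lies on the feed board, so I'll confirm it in an enlarged crop.

```bash
python3 - <<'E'
from h import *
a=cv2.imread('pics/top0.png')[170:310,215:345]
cv2.imwrite('pics/ztop.png',cv2.resize(a,None,fx=4.2,fy=4.2,interpolation=cv2.INTER_CUBIC))
a=cv2.imread('pics/scene0.png')[165:315,220:420]
cv2.imwrite('pics/zscene.png',cv2.resize(a,None,fx=4,fy=4,interpolation=cv2.INTER_CUBIC))
E
```

```text
(no output)
```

View pics/ztop.png

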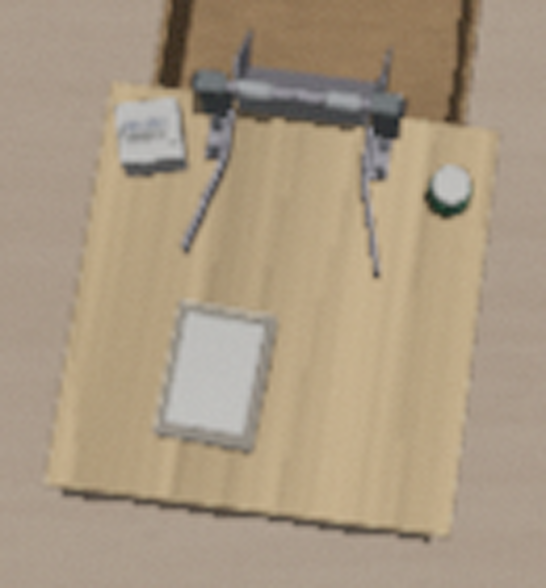

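View pics/zscene.png

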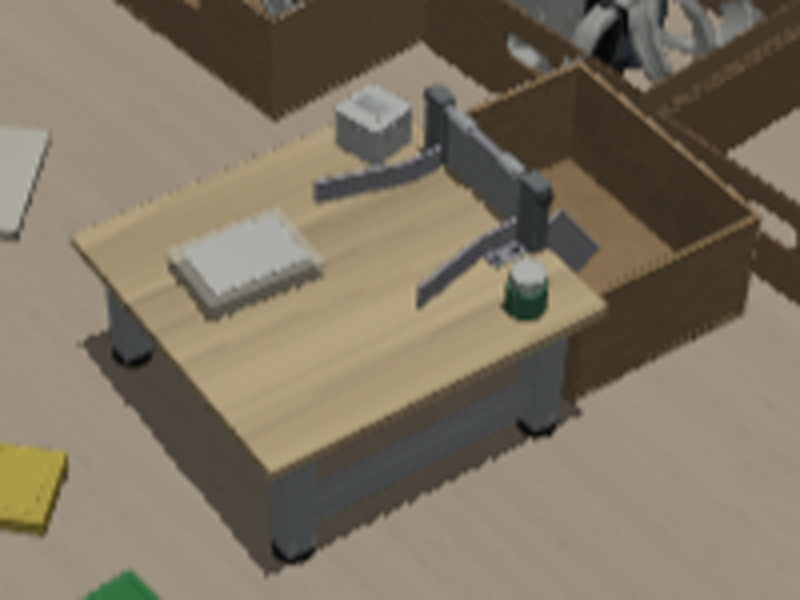

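The crop confirms that the white-topped slab on the board is the block, about 75x55, lying left of the lane. Next I'll get the board and block poses.

```bash
cat >> h.py <<'E'
from scipy.spatial.transform import Rotation as R
def ray(d,u,v,z):
    c=np.array([(u-d['cx'])/d['fx'],-(v-d['cy'])/d['fy'],-1.]); w=R.from_rotvec(d['attitude']).apply(c); e=np.array(d['eye'])
    return e+w*(z-e[2])/w[2]
def proj(d,p):
    c=R.from_rotvec(d['attitude']).inv().apply(np.atleast_2d(p)-d['eye'])
    return np.c_[d['cx']+d['fx']*c[:,0]/-c[:,2], d['cy']+d['fy']*c[:,1]/c[:,2]]
def fit(P,Q): # 2D rigid P->Q
    P,Q=np.array(P,float),np.array(Q,float);p,q=P.mean(0),Q.mean(0);H=(P-p).T@(Q-q)
    a=np.arctan2(H[0,1]-H[1,0],H[0,0]+H[1,1]);M=np.array([[np.cos(a),-np.sin(a)],[np.sin(a),np.cos(a)]])
    return a,q-M@p,np.abs((P@M.T+(q-M@p))-Q).max()
E
python3 - <<'E'
from h import *
def z2(d,p,s,o,z): return np.array([ray(d,(x+.5)/s-.5+o[0],(y+.5)/s-.5+o[1],z)[:2] for x,y in p])
t=pickle.load(open('pics/top0.pkl','rb')); s=pickle.load(open('pics/scene0.pkl','rb'))
C=[(-220,110),(-220,-110),(8,110),(8,-110)]
B=z2(t,[(45,485),(447,538),(112,82),(497,130)],4.2,(215,170),100)
print(B.round(1)); a,o,r=fit(C,B);print('chute top',a,o,r)
C3=[(-220,110),(-220,-110),(8,-110)]
B2=z2(s,[(72,240),(270,472),(607,303)],4,(220,165),100)
print(B2.round(1)); print('chute scene',fit(C3,B2))
M=lambda p:(np.array(p)-o)@np.array([[np.cos(a),-np.sin(a)],[np.sin(a),np.cos(a)]])
b=z2(t,[(157,435),(250,450),(275,315),(180,300)],4.2,(215,170),112)
print(M(b).round(1),M(b).mean(0))
b=z2(s,[(168,257),(214,312),(323,262),(275,210)],4,(220,165),112)
print(M(b).round(1),M(b).mean(0))
E
```

```text
[[465.5 232.9]
 [436.9  17.3]
 [690.9 204. ]
 [663.6 -11.6]]
chute top -0.12815005839559562 [669.36895122  97.12117123] 1.4486800612920092
[[466.7 228.4]
 [440.   15. ]
 [666.3 -12.8]]
chute scene (np.float64(-0.11772269222065784), array([671.6175679 ,  96.37944454]), np.float64(3.0220465916167427))
[[-186.5   51.6]
 [-188.2    1.3]
 [-114.    -1.5]
 [-112.4   50.5]] [-150.27925217   25.48528763]
[[-184.3   49.8]
 [-185.5   -2.8]
 [-112.5   -2.5]
 [-111.8   49.9]] [-148.50151584   23.57814998]
```

>>> drive_tool([
  [0, 0, 0.03, 30, -40, 0, 0.41],
  [0, 0, 0.06, 60, -80, 0, 0.41],
  [0, 0, 0.1, 90, -120, 0, 0.41],
  [0, 0, 0.14, 120, -158, 0, 0.41],
  [0, 0, 0.15, 150, -198, 0, 0.41],
])

```text
time: 0.6
eef_pos: [380.1, 408.5, 231.1]
orientation: [-0.328, -3.124, 0.0]
contact_force: [0.8, -0.1, 0.5]
gripper_width: 0.296
```

>>> drive_tool([
  [0, 0, 0.03, 30, -40, 0, 0.41],
  [0, 0, 0.06, 60, -80, 0, 0.41],
  [0, 0, 0.085, 90, -120, 0, 0.41],
  [0, 0, 0.085, 124, -160, 0, 0.41],
  [0, 0, 0.085, 154, -200, -30, 0.41],
])

```text
time: 1.1
eef_pos: [531.8, 215.9, 208.8]
orientation: [0.199, 3.129, 0.004]
contact_force: [0.7, 0.8, 0.0]
gripper_width: 0.296
```

>>> drive_tool([
  [0, 0, 0, 0, 0, -20, 0.41],
  [0, 0, 0, 0, 0, -45, 0.41],
  [0, 0, 0, 0, 0, -70, 0.41],
  [0, 0, 0, 0, 0, -85, 0.41],
  [0, 0, 0, 0, 0, -85, 0.41],
])

```text
time: 1.6
eef_pos: [526.1, 216.5, 119.1]
orientation: [-0.197, -3.131, 0.004]
contact_force: [-0.2, -0.4, -0.0]
gripper_width: 0.296
```

```bash
python3 - <<'E'
from h import *
for n in('scene','top'): snap(n,n+'1')
a=cv2.imread('pics/top1.png')[170:310,215:345]
a=cv2.resize(a,None,fx=3,fy=3,interpolation=cv2.INTER_CUBIC)
b=cv2.resize(cv2.imread('pics/scene1.png')[165:305,220:350],None,fx=3,fy=3,interpolation=cv2.INTER_CUBIC)
cv2.imwrite('pics/z1.png',np.hstack([a,b]))
E
```

```text
(no output)
```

View pics/z1.png

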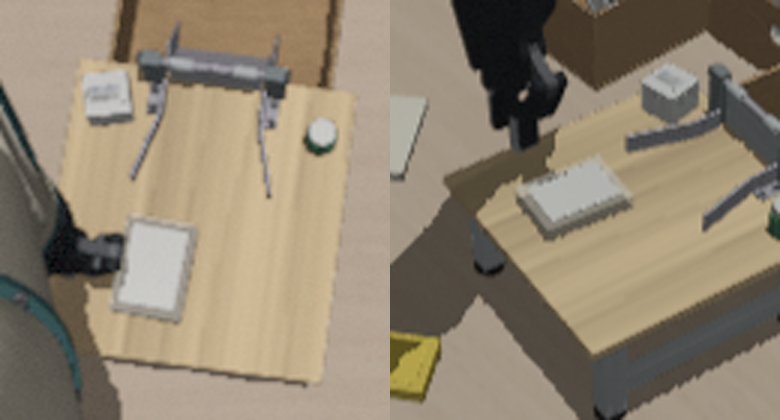

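The right finger stands just left of the block at about (105,255) in the left panel, clear of it. I'll check the settled pose.

```bash
python3 - <<'E'
from h import *
o=env.observe();print(o['time'],o['eef_pos'],o['contact_force'])
def c(p):
    a=-.1265;q=np.array(p[:2])-[669.8,96.8];return q@np.array([[np.cos(a),-np.sin(a)],[np.sin(a),np.cos(a)]])
print(c(o['eef_pos']))
E
```

```text
1.7 [527.94226287 217.43038385 121.49556073] [0.53060999 0.13999084 1.1100557 ]
[-155.94330615  101.76930951]
```

>>> drive_tool([
  [0, 0, 0, 6, -1, -10, 0.41],
  [0, 0, 0, 6, -1, -17, 0.41],
  [0, 0, 0, 5, -10, -17, 0.41],
  [0, 0, 0, 3.5, -20, -17, 0.41],
  [0, 0, 0, 2.5, -28, -17, 0.41],
])

```text
time: 2.2
eef_pos: [530.3, 187.8, 104.7]
orientation: [-0.199, -3.135, 0.001]
contact_force: [0.9, -0.2, -1.0]
gripper_width: 0.293
```

>>> drive_tool([
  [0, 0, 0, -0.5, -4, 0, 0.41],
  [0, 0, 0, -1, -8, 0, 0.41],
  [0, 0, 0, -1.5, -12, 0, 0.41],
  [0, 0, 0, -2, -16, 0, 0.41],
  [0, 0, 0, -2, -16, 0, 0.41],
])

```text
time: 2.7
eef_pos: [528.5, 172.8, 104.6]
orientation: [0.198, 3.135, -0.0]
contact_force: [0.8, -0.8, 0.6]
gripper_width: 0.293
```

```bash
cat >> h.py <<'E'
def c(p):
    a=-.1265;q=np.array(p[:2])-[669.8,96.8];return q@np.array([[np.cos(a),-np.sin(a)],[np.sin(a),np.cos(a)]])
def look(i):
    for n in('scene','top'): snap(n,n+str(i))
    a=cv2.imread(f'pics/top{i}.png')[170:310,215:345]
    a=cv2.resize(a,None,fx=3,fy=3,interpolation=cv2.INTER_CUBIC)
    b=cv2.resize(cv2.imread(f'pics/scene{i}.png')[165:305,240:370],None,fx=3,fy=3,interpolation=cv2.INTER_CUBIC)
    cv2.imwrite(f'pics/z{i}.png',np.hstack([a,b]))
    o=env.observe();print(o['time'],o['eef_pos'],o['contact_force'],c(o['eef_pos']))
E
python3 -c "
from h import *
look(2)"
```

```text
2.8 [528.4342713  173.34428034 104.49888564] [-0.6128282  -0.15007028 -0.49939669] [-149.89319891   58.0975475 ]
```

View pics/z2.png

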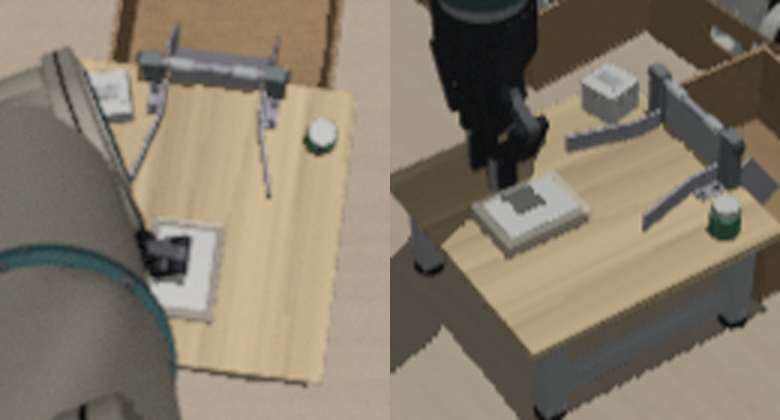

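The block has moved right, and its right edge now runs from (211,321) to (222,228) in the top panel.

```bash
python3 - <<'E'
from h import *
t=pickle.load(open('pics/top2.pkl','rb')); s=pickle.load(open('pics/scene2.pkl','rb'))
for u,v in [(211,321),(222,228)]: print(c(ray(t,(u+.5)/3-.5+215,(v+.5)/3-.5+170,112)))
for u,v in [(81,209),(121,251),(198,210),(151,172)]: print(c(ray(s,(u+.5)/3-.5+240,(v+.5)/3-.5+165,112)))
E
```

```text
[-185.38303977  -22.16040894]
[-114.41991522  -20.69038172]
[-184.27061491   28.53684629]
[-182.5927554   -25.91868407]
[-111.19885622  -21.14271625]
[-118.03044733   34.07255575]
```

The centre is at y of about +4, so it needs another 4 mm right. Then I'll draw off, lift and go behind it.

>>> drive_tool([
  [0, 0, 0, -0.3, -2, 0, 0.41],
  [0, 0, 0, -0.5, -4, 0, 0.41],
  [0, 0, 0, -0.5, -4, 0, 0.41],
  [0, 0, 0, 1, 8, 0, 0.41],
  [0, 0, 0, 1, 8, 15, 0.41],
])

```text
time: 3.3
eef_pos: [528.4, 183.7, 118.2]
orientation: [-0.194, -3.133, -0.001]
contact_force: [-0.9, -0.1, -0.5]
gripper_width: 0.295
```

>>> drive_tool([
  [0, 0, 0, 0, 0, 25, 0.41],
  [0, 0, 0, 0, 0, 45, 0.41],
  [0, 0, 0, -30, 0, 45, 0.41],
  [0, 0, 0, -60, -25, 45, 0.41],
  [0, 0, 0, -70, -52, 45, 0.41],
])

```text
time: 3.8
eef_pos: [456.2, 130.9, 164.5]
orientation: [-0.19, -3.133, -0.0]
contact_force: [-0.1, -0.7, -0.3]
gripper_width: 0.293
```

```bash
python3 -c "
from h import *
look(3)"
```

```text
3.9 [457.34524741 126.52475089 164.58624917] [ 1.00311729  0.30600698 -0.048714  ] [-214.50730162    2.68333104]
```

View pics/z3.png

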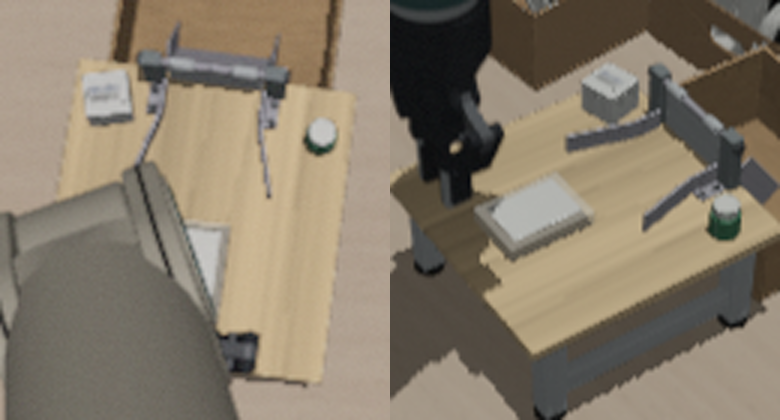

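>>> drive_tool([
  [0, 0, 0, 0, -2, -25, 0.41],
  [0, 0, 0, 0, -2.5, -50, 0.41],
  [0, 0, 0, 0, -2.5, -60, 0.41],
  [0, 0, 0, 0, -2.5, -60, 0.41],
  [0, 0, 0, 10, -3.8, -60, 0.41],
])

```text
time: 4.4
eef_pos: [468.9, 126.4, 104.8]
orientation: [-0.195, -3.134, 0.0]
contact_force: [0.3, 0.5, -0.0]
gripper_width: 0.296
```

>>> drive_tool([
  [0, 0, 0, 10, -1.3, 0, 0.41],
  [0, 0, 0, 20, -2.5, 0, 0.41],
  [0, 0, 0, 30, -3.8, 0, 0.41],
  [0, 0, 0, 40, -5.1, 0, 0.41],
  [0, 0, 0, 50, -6.4, 0, 0.41],
])

```text
time: 4.9
eef_pos: [520.5, 119.0, 104.7]
orientation: [0.198, 3.135, 0.0]
contact_force: [-0.9, 0.5, 0.0]
gripper_width: 0.295
```

```bash
python3 -c "
from h import *
look(4)"
```

```text
5.0 [521.61492047 118.86303089 104.61826951] [-0.20322389  0.18409244 -0.09943451] [-149.78454814    3.19127935]
```

View pics/z4.png

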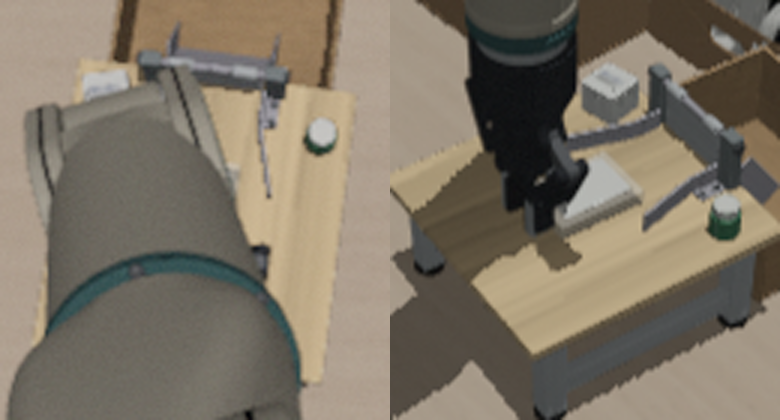

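The block is straight in front of the fingers. Its front-right corner is at (640,203) in the scene panel and the near-right corner at (560,238). I'll check its lateral offset.

```bash
python3 - <<'E'
from h import *
s=pickle.load(open('pics/scene4.pkl','rb'))
for u,v,z in [(251,197,112),(171,232,112),(250,207,100),(211,153,112),(254,227,100),(264,137,118),(354,198,152)]: print(u,v,c(ray(s,(u+.5)/3-.5+240,(v+.5)/3-.5+165,z)))
a=cv2.imread('pics/scene4.png')[195:275,280:370]
cv2.imwrite('pics/z4b.png',cv2.resize(a,None,fx=7,fy=7,interpolation=cv2.INTER_CUBIC))
E
```

```text
251 197 [-69.57092157 -31.60972753]
171 232 [-141.08354703  -29.62869924]
250 207 [-69.10575706 -30.17529633]
211 153 [-66.9949752   26.63203295]
254 227 [-79.13691805 -49.7548122 ]
264 137 [-25.41852374  13.71213552]
354 198 [ -32.6645937  -107.61941388]
```

View pics/z4b.png

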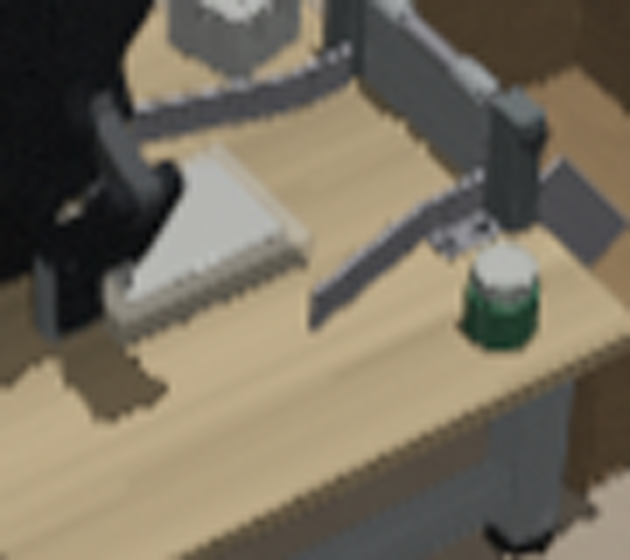

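Its centre is at y≈-2 and it is aligned, so I'll push on into the lane.

>>> drive_tool([
  [0, 0, 0, 12, -2.1, 0, 0.41],
  [0, 0, 0, 24, -4.2, 0, 0.41],
  [0, 0, 0, 36, -6.3, 0, 0.41],
  [0, 0, 0, 48, -8.4, 0, 0.41],
  [0, 0, 0, 58, -10.2, 0, 0.41],
])

```text
time: 5.5
eef_pos: [577.7, 108.9, 104.4]
orientation: [-0.197, -3.135, 0.0]
contact_force: [0.2, 0.5, 0.1]
gripper_width: 0.294
```

```bash
python3 -c "
from h import *
look(5)
a=cv2.imread('pics/scene5.png')[185:275,280:380]
cv2.imwrite('pics/z5b.png',cv2.resize(a,None,fx=6,fy=6,interpolation=cv2.INTER_CUBIC))"
```

```text
5.6 [578.73448809 108.617392   104.46781827] [ 0.10430274 -0.01146488 -0.75771014] [-91.82877281   0.23387751]
```

View pics/z5b.png

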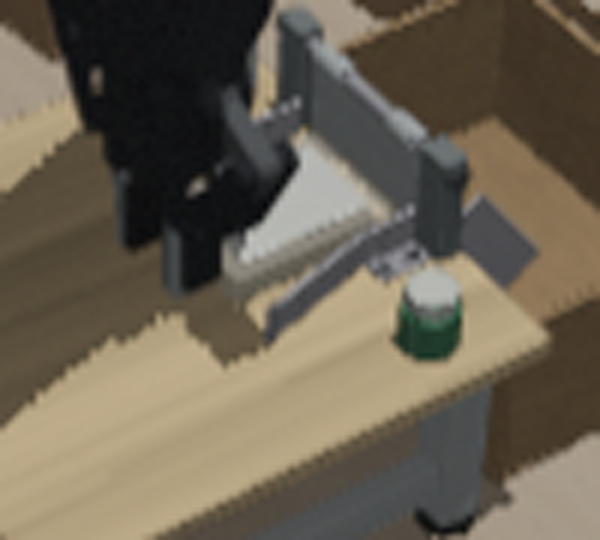

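The block is in the lane just before the flap, with its front-right top corner at (368,212). I'll push through.

>>> drive_tool([
  [0, 0, 0, 9, -1.2, 0, 0.41],
  [0, 0, 0, 18, -2.3, 0, 0.41],
  [0, 0, 0, 27, -3.5, 0, 0.41],
  [0, 0, 0, 36, -4.6, 0, 0.41],
  [0, 0, 0, 45, -5.7, 0, 0.41],
])

```text
time: 6.1
eef_pos: [623.2, 103.2, 104.5]
orientation: [-0.198, -3.135, 0.0]
contact_force: [0.6, 0.3, -0.4]
gripper_width: 0.297
```

```bash
python3 -c "
from h import *
look(6)
a=cv2.imread('pics/scene6.png')[185:275,280:380]
cv2.imwrite('pics/z6b.png',cv2.resize(a,None,fx=6,fy=6,interpolation=cv2.INTER_CUBIC))"
```

```text
6.2 [624.24996222 102.96211275 104.56216497] [-0.76319414  0.0910902   0.29065687] [-45.96350193   0.36615027]
```

View pics/z6b.png

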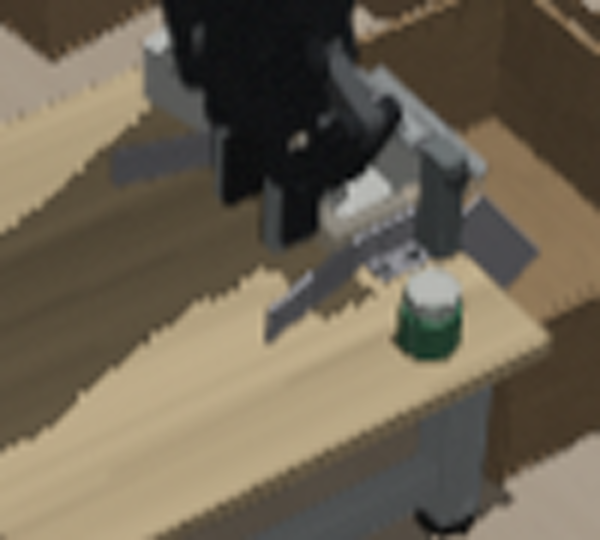

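The flap is lifted over the block (grey sheet at (430,110)). I'll go on gently.

>>> drive_tool([
  [0, 0, 0, 4, -0.5, 0, 0.41],
  [0, 0, 0, 8, -1, 0, 0.41],
  [0, 0, 0, 12, -1.5, 0, 0.41],
  [0, 0, 0, 16, -2, 0, 0.41],
  [0, 0, 0, 19, -2.4, 0, 0.41],
])

```text
time: 6.7
eef_pos: [641.8, 100.9, 104.5]
orientation: [0.198, 3.135, 0.0]
contact_force: [0.2, -0.5, 0.5]
gripper_width: 0.295
```

```bash
python3 -c "
from h import *
look(7)
a=cv2.imread('pics/scene7.png')[175:265,290:390]
cv2.imwrite('pics/z7b.png',cv2.resize(a,None,fx=6,fy=6,interpolation=cv2.INTER_CUBIC))"
```

```text
6.8 [642.15160917 100.73007885 104.55479221] [ 0.10439608 -0.25948196 -0.46801694] [-27.92329754   0.41047485]
```

View pics/z7b.png

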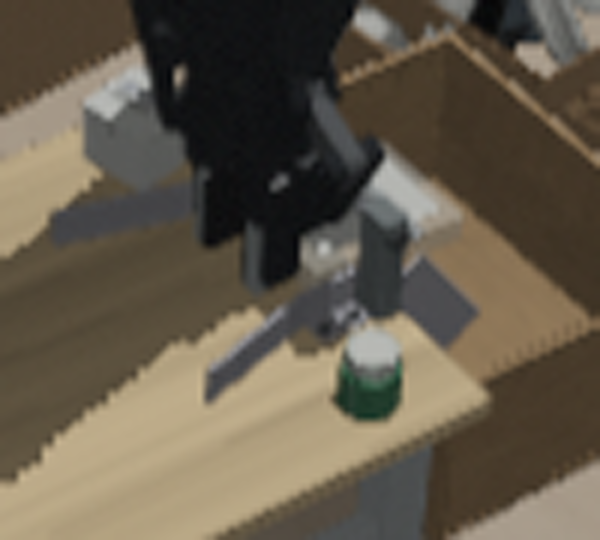

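The block projects past the post at (420,200) with its tail at (320,255), and the fingers touch nothing else. I'll push 8 mm more.

>>> drive_tool([
  [0, 0, 0, 3, -0.4, 0, 0.41],
  [0, 0, 0, 6, -0.8, 0, 0.41],
  [0, 0, 0, 9, -1.1, 0, 0.41],
  [0, 0, 0, 9, -1.1, 0, 0.41],
  [0, 0, 0, 9, -1.1, 0, 0.41],
])

```text
time: 7.3
eef_pos: [650.4, 99.8, 104.4]
orientation: [-0.198, -3.135, 0.0]
contact_force: [-0.2, -0.1, 0.1]
gripper_width: 0.297
```

```bash
python3 -c "
from h import *
look(8)
a=cv2.imread('pics/scene8.png')[175:265,290:390]
cv2.imwrite('pics/z8b.png',cv2.resize(a,None,fx=6,fy=6,interpolation=cv2.INTER_CUBIC))"
```

```text
7.4 [650.30621637  99.84689738 104.45018045] [-0.45471829 -0.08066204  0.02314645] [-19.72242469   0.56315921]
```

View pics/z8b.png

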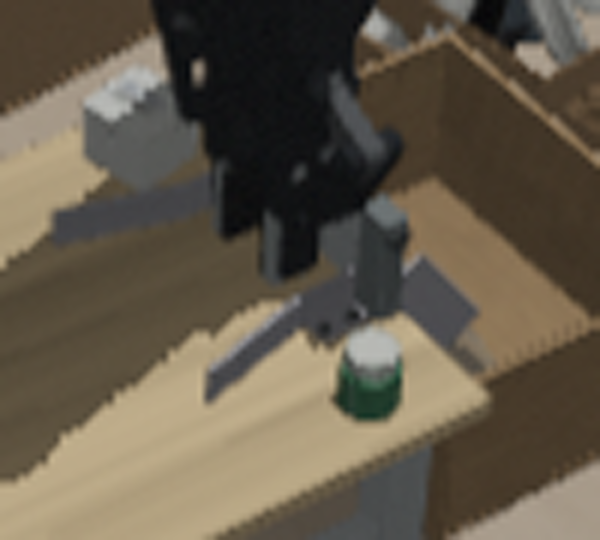

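The block has gone down, with its edge visible in the tray at (475,350). Now I'll draw straight back, then lift.

>>> drive_tool([
  [0, 0, 0, -15, 1.9, 0, 0.41],
  [0, 0, 0, -40, 5, 0, 0.41],
  [0, 0, 0, -70, 8.8, 0, 0.41],
  [0, 0, 0, -100, 12.6, 0, 0.41],
  [0, 0, 0, -120, 15, 0, 0.41],
])

```text
time: 7.9
eef_pos: [528.0, 115.1, 104.6]
orientation: [-0.196, -3.134, 0.0]
contact_force: [-0.6, 1.0, 0.1]
gripper_width: 0.295
```

>>> drive_tool([
  [0, 0, 0, 0, 0, 20, 0.41],
  [0, 0, 0, 0, 0, 60, 0.41],
  [0, 0, 0, 0, 0, 100, 0.41],
  [0, 0, 0, -40, 20, 120, 0.41],
  [0, 0, 0, -60, 60, 120, 0.41],
])

```text
time: 8.4
eef_pos: [470.4, 172.6, 227.5]
orientation: [0.207, 3.131, 0.0]
contact_force: [0.8, 0.6, -0.2]
gripper_width: 0.294
```

>>> drive_tool([
  [0, 0, 0, -20, 40, 0, 0.41],
  [0, 0, 0, -40, 80, 0, 0.41],
  [0, 0, 0, -50, 120, 0, 0.41],
  [0, 0, 0, -60, 150, 0, 0.41],
  [0, 0, 0, -60, 150, 0, 0.41],
])

```text
time: 8.9
eef_pos: [407.8, 330.5, 224.7]
orientation: [-0.184, -3.135, -0.006]
contact_force: [0.2, -0.5, -0.3]
gripper_width: 0.296
```

>>> drive_tool([
  [0, 0, 0, 0, 0, 0, 0.41],
  [0, 0, 0, 0, 0, 0, 0.41],
  [0, 0, 0, 0, 0, 0, 0.41],
  [0, 0, 0, 0, 0, 0, 0.41],
  [0, 0, 0, 0, 0, 0, 0.41],
])

```text
time: 9.4
eef_pos: [410.9, 324.1, 224.6]
orientation: [0.2, 3.135, -0.0]
contact_force: [-0.2, 0.7, 0.2]
gripper_width: 0.295
```

```bash
python3 -c "
from h import *
look(9)
f=lambda n,a,b,c,d,k:cv2.resize(cv2.imread(n)[a:b,c:d],(400,560))
cv2.imwrite('pics/z9b.png',np.hstack([f('pics/top9.png',130,298,220,340,0),f('pics/scene9.png',150,318,240,420,0)]))
a=cv2.imread('pics/top0.png').astype(int);b=cv2.imread('pics/top9.png')
for n,(x,y) in dict(carton=(251,202),jar=(322,215),bj=(455,264),cards=(163,273)).items(): print(n,abs(a[y-14:y+15,x-14:x+15]-b[y-14:y+15,x-14:x+15]).mean())
print(env.observe()['qd'].round(3))"
```

```text
9.5 [410.68126634 324.45087147 224.53840193] [-0.24760796 -0.80094869 -0.08065945] [-285.76934716  193.14066801]
carton 6.1236623067776454
jar 6.097106619104241
bj 5.742766547760603
cards 13.592944906856916
[-0.005  0.001  0.    -0.001  0.    -0.001 -0.002]
```

View pics/z9b.png

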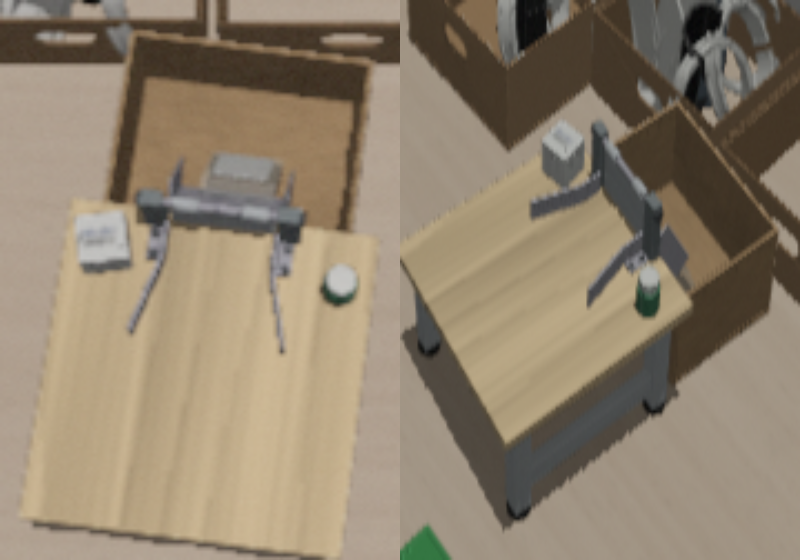

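The top view shows the block leaning in the tray behind the flap, with its far edge at about (245,155) in the crop. Flap, carton and jar look as they did at the start. The arm or its shadow lies over the cards. Before handing in I'll check the block's height, that it is at rest, and the flap.

```bash
python3 - <<'E'
from h import *
d=snap('top','top10')
for v in (155,175,192):
  print(v,[c(ray(d,220+245*.3,130+v*.3,z)).round(0).tolist() for z in (5,20,40,60,80,100)])
a=cv2.imread('pics/top9.png').astype(int);b=cv2.imread('pics/top10.png').astype(int)
print('rest diff',abs(a-b)[165:200,275:310].mean())
o=cv2.imread('pics/top0.png'); n=cv2.imread('pics/top10.png')
f=lambda i,x,y,r:cv2.resize(i[y-r:y+r,x-r:x+r],(390,390),interpolation=cv2.INTER_CUBIC)
cv2.imwrite('pics/z10.png',np.hstack([f(o,287,190,30),f(n,287,190,30)]))
cv2.imwrite('pics/z10c.png',np.hstack([f(o,163,273,45),f(n,163,273,45)]))
T=pickle.load(open('pics/top0.pkl','rb'))
def edges(i,x,y,r):
  g=cv2.GaussianBlur(cv2.cvtColor(i,cv2.COLOR_BGR2GRAY),(3,3),0)[y-r:y+r,x-r:x+r].astype(np.float32); return g
for nm,(x,y) in dict(carton=(251,202),jar=(322,215),bj=(455,264),cards=(163,273)).items():
  r=30 if nm=='cards' else 14
  print(nm,cv2.phaseCorrelate(edges(o,x,y,r),edges(n,x,y,r)))
E
```

```text
155 [[86.0, -1.0], [81.0, -2.0], [75.0, -4.0], [68.0, -5.0], [61.0, -7.0], [54.0, -8.0]]
175 [[70.0, -3.0], [65.0, -4.0], [59.0, -6.0], [53.0, -7.0], [46.0, -9.0], [40.0, -10.0]]
192 [[57.0, -5.0], [52.0, -6.0], [46.0, -7.0], [40.0, -9.0], [33.0, -11.0], [27.0, -12.0]]
rest diff 1.715374149659864
carton ((0.0061619600617355275, -0.022990903161478116), 0.9971950721740722)
jar ((0.053258545757477904, -0.0017745040662191514), 0.9999050085908837)
bj ((-0.018349573609562242, 0.028496170850903724), 1.0012361963589986)
cards ((1.7964678898586897, -0.058211518496239734), 0.1387614361445109)
```

View pics/z10.png

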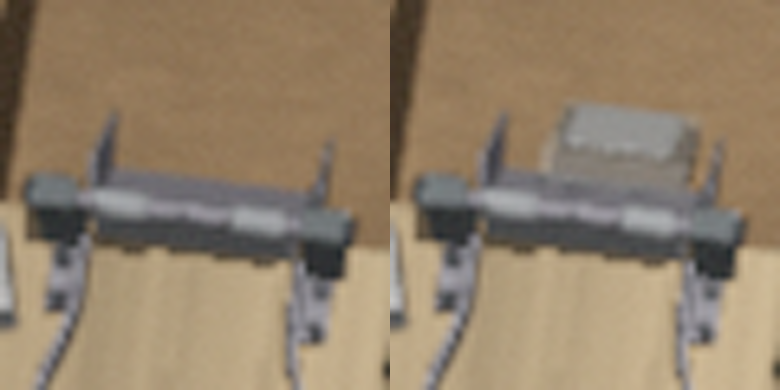

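View pics/z10c.png

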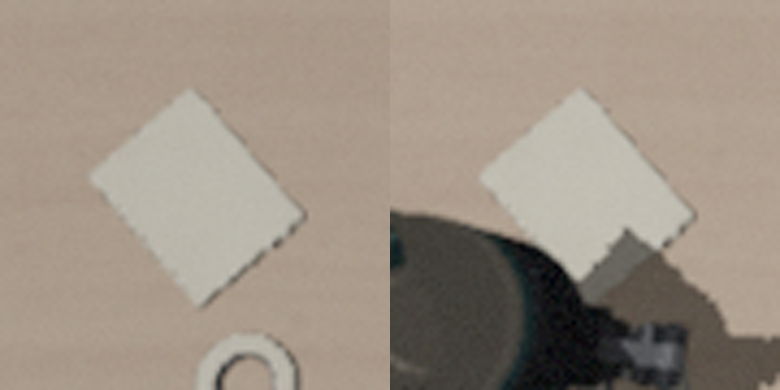

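The flap looks the same as at the start. The carton and jars haven't moved, and the cards' visible corners haven't either. The block is at rest, leaning on the slide with its lower end on the tray floor (x about 80), so its centre is well below 75 mm. I'm handing in.

```bash
python3 -c "
from h import *
print(order.finish_job())"
```

```text
the job is handed in; nothing more can be done
None
```

I nudged the block about 24 mm right to line it up with the lane. Then I pushed it with the part-open fingertips between the rails and under the flap until it slid into the tray, drew back, and handed in at about 9.6 s.

**Checks that passed:** In the last pictures the flap hangs as it did at the start and the block is at rest in the tray. The carton and both jars have shifted by less than 0.1 px. The arm stands clear, and every force reading I took stayed at noise level, about 1 N.

**Less certain:**
- **Cards:** the automatic comparison for the stack of cards was spoiled by the arm and its shadow (a 1.8 px shift at low confidence). By eye, their three visible corners are unchanged.
- **Block height:** the block leans on the slide and is partly hidden by the flap. I worked out that its centre is below 75 mm from the visible end and the geometry; I did not measure it directly.

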